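Press the number stamp home in the sprung marking jig

ROBOT

A 6-joint arm with a two-finger parallel gripper is mounted at the origin on a cart in front of the work surface, level with it; the furniture and walls round the work are solid. World frame = base frame: x ahead of the robot, y to its left, z up, the work surface at z = 0. Lengths are in mm, angles in rad, forces in N, time in s.
With the tool pointing down it reaches from about 300 to 875 mm from the base axis. Payload 6.4 kg.
Tool frame: the origin (TCP) lies on the centre line of the jaws, within the pads' length; the fingertips stand 17 mm ahead of it and the grasp point (between the pads) lies 2 mm behind it; z points along the fingers, y is the direction in which the jaws open and shut (so a half turn about z gives the same grasp; the last joint's range is limited). The gripper opens to 85 mm and grips with 20 to 120 N. Pads are 22 mm wide; open, the fingers measure 114 mm over their backs; the gripper's body (76 mm by 85 mm) begins 54 mm behind the grasp point. The pads swing forward as they close: fully open they stand 13 mm farther back than shut.
Start: joints at [1.07, 0.181, 1.607, -0, 1.354, -0.206], TCP at [167.054, 550.213, 248.288] pointing down, gripper open.
Joint ranges: [-2.99, 2.99], [-0.89, 2.07], [0.3, 2.58], [-1.14, 4.28], [0, 2.63], [-3.12, 3.12]. Speed limits (rad/s): [2.57, 2.57, 3.01, 3.14, 3.14, 3.14].

INTERFACE

Orientations are given as a unit quaternion [w, x, y, z].
In Python, from workcell import bot gives the robot as it stands.
- The arm moves only by the shell command python3 -m crank 'ROWS' [OPENING] [FORCE]. ROWS is JSON, a list of rows, each a list of 2 entries, a list of its own where there are three numbers: the shift along the tool's x, y, z in cm, then the turn, a rotation vector about the tool's x, y, z in rad. In form: [[[dx, dy, dz], [wx, wy, wz]], ...]. A call has 1 to 10 rows; each row shifts and turns the pose as measured when the row begins, along the tool's axes as they then stand; what a row does not reach is not made up. A row lasts 1/10 s, in which the tool goes at most 50 mm and 8.59 degrees, less where a joint would pass 70% of its speed; a pose out of reach is approached as far as the arm can. A call with a gripper value outside its range is refused whole. OPENING is the gripper command: -1 is fully open, 1 is shut, values between are in proportion, set as the call begins (- or left out, the last holds). The fingers move at their own pace and stop on an object; FORCE is the grip in N (left out, the last holds). Time passes only in rows, so rows that do not move let the fingers close. It gives the time, the measured TCP pose, the force and the opening at its end, in the units of the state.
- bot.read_state(): the state, without advancing time (a new reading comes with each control period).
- bot.capture(name): name is "scene" or "top" or "wrist"; returns the picture (384x512x3 uint8, blue, green, red); there is no depth.
- bot.calibration(name): a dict with "intrinsics" (3x3 intrinsics, pixels), "R" (3x3) and "t" (3): a world point X has camera coordinates R X + t; the wrist camera has in their place "T_tool_cam" (4x4, takes a point from camera to tool coordinates, whose origin is the TCP and whose axes are the flange's). Camera axes: x right, y down, z forward; pixel columns grow to the right and rows downward; lengths in mm; the calibration is good to about 2 mm. A picture is of the moment at which its call begins: read the wrist's pose just before it. calibration takes no time and is no camera call.
- bot.hand_in(): hands the job in, once; it reports no verdict.
The state is a dict: "clock": time; "joint_pos": joint angles; "qvel": joint speeds; "joint_efforts": joint torques, N m; "tool_pos": TCP position; "ee_rot": TCP orientation; "contact_force": force on the tool from outside, world axes, zero at the start; "wrist_torque": the same for the moment, N m; "finger_gap": opening from 0.0 (shut) to 1.0 (fully open).
Only numpy, scipy, OpenCV 4.12 (cv2) and the standard library are available. Lean on these libraries where they do the work, as an engineer would, in place of code of your own. Each camera call takes 0.05 s, during which the arm holds its last target.

TASK

Pick up the number stamp and set it upright on the narrow raised rail of the marking jig, the long side of its block along the rail and not yet touching the brass plunger. Then slide it along the rail, pushing the sprung plunger back without ramming it, until the block sits squarely and firmly against the steel stops; finish while still holding it pressed there, because the spring pushes it back if you let go. Leave the thread spool, glue pot, tamper and mug where they stand.

Things in the scene. Friction and masses are not known exactly. Their poses are not given: they have to be found in the camera images.
- rubber_stamp: Loose number stamp, about 0.06 kg: rectangular wooden block 24 x 42 mm, 19 mm high including the thin rubber face under it, with a round turned wooden knob (at most 24 mm across) standing on the block's centre from 19 to 52 mm height. Origin: centre of the underside; z up. Its x and y axes are not square with the block (use stamp_block). The firmest grip is low across the 24 mm width of the block, beside the knob; held by the knob alone it tips when pushed.
- stamp_block (a point): Frame fixed to the stamp at the same origin, square with the block: x across its 24 mm width, y along its 42 mm length, z up. The two ends are alike.
- jig: Marking jig fixed to the table: wooden base plate 200 x 80 x 10 mm that carries the rail, stop plate, plunger and a green housing. Origin: centre of the underside; its x axis runs along the rail towards the plunger. The rail is centred on y = 0 and runs from x = -85 to +40 mm. Behind the stops is the green housing (x = 52 to 88 mm, 44 mm wide, 60 mm high over the table). It does not move when pushed.
- rail: Aluminium rail of the jig, 16 mm wide (narrower than the block, so fingers beside the block pass beside the rail; on its foot it widens to 30 mm, up to 15 mm over the table) and 125 mm long, flat top 45 mm over the table. Same origin and axes as the jig.
- stop_plate: The two steel stops at the plunger end of the rail, each 13 mm wide, 6 to 19 mm to either side of the middle, tops 61 mm over the table (16 mm over the rail); the plunger stands out between them. Same origin and axes as the jig. Their faces lie at jig x = 40 mm.
- rail_spot (a point): Point on top of the rail, 62 mm before the stop faces: the stamp set with its centre here stands 27 mm clear of the plunger's tip.
- stop_face (a point): Point in the plane of the stop faces, on the plunger's axis, 10 mm over the rail's top. With the block against the stops the stamp's centre is 21 mm before it.
- plunger_tip (a point): Tip of the brass plunger (8 mm diameter), on its axis; it stands 14 mm before the stop faces when free.
- plunger (a joint): How far the plunger is pushed in, m: 0 free, 0.014 when the block is against the stops (it could go to 0.018). The spring pushes back with 2.5 N at 0, rising to 6 N at 0.014. A push of 10 to 15 N in all seats the stamp firmly.
- thread_spool: Bystander: spool of red thread, 40 mm diameter, 48 mm high, loose. Origin: centre of the underside.
- glue_pot: Bystander: white glue pot, 65 mm diameter, 44 mm high, loose. Origin: centre of the underside.
- tamper: Bystander: upright turned wooden tamper, 31 mm diameter, 125 mm high, loose. Origin: centre of the underside.
- dipper_mug: Bystander: pink mug, 88 mm high, loose, off to the right. Origin: centre of the underside.

How it is judged (in metres and radians):
On the way:
1. the stamp is set upright on the rail, long side along it, the plunger still untouched (y of rubber_stamp in the frame of jig between -0.008 and 0.008 m and z of rubber_stamp in the frame of jig between 0.042 and 0.049 m and angle between rubber_stamp's own z axis and vertical below 0.15 rad and angle between the y axis of stamp_block and the x axis of jig, either way round below 0.15 rad and contact force between rubber_stamp and rail above 0.1 N and value of joint plunger below 0.001 m and x of rubber_stamp in the frame of jig between -0.08 and 0.006 m), for 0.2 s.
At the end, for the whole second after the job is handed in: Stamp upright on the rail and along it (0.15 rad; 8 mm sideways; 3 mm below to 4 mm above), centre at jig x 16 to 22 mm; plunger in 12.5 to 15.8 mm; block on the stops with over 1.5 N; fingers still push on it with over 1 N; at rest (under 20 mm/s) (y of rubber_stamp in the frame of jig between -0.008 and 0.008 m and z of rubber_stamp in the frame of jig between 0.042 and 0.049 m and angle between rubber_stamp's own z axis and vertical below 0.15 rad and angle between the y axis of stamp_block and the x axis of jig, either way round below 0.15 rad and value of joint plunger between 0.0125 and 0.0158 m and x of rubber_stamp in the frame of jig between 0.016 and 0.022 m and contact force between rubber_stamp and stop_plate above 1.5 N and contact force between the fingers and rubber_stamp above 1 N and linear speed of rubber_stamp below 0.02 m/s); the arm keeps its last pose, push and grip.
It fails at once if the thread spool, glue pot, tamper or mug is moved by more than 25 mm or tipped over (distance of any of thread_spool, glue_pot, tamper, dipper_mug from where it was at the start of the episode above 0.025 m or angle between any of thread_spool, glue_pot, tamper, dipper_mug's own z axis and vertical above 0.5 rad).
It fails at once if the stamp is rammed against the stops with more than 60 N (contact force between rubber_stamp and stop_plate above 60 N).
It also fails if it takes over 56 s, if anything falls off the work surface, if the arm or the gripper's body presses on something with over 40 N, if the wrist force passes 120 N, or if a joint passes its speed limit or range.

## Working session

There is one attempt and no reset: what is moved stays moved. The work goes in short steps, Python scripts to look and compute and a shell command to move; the robot and the scene stay as the last step left them, time stands still between calls to the robot, and variables do not carry over. Pictures are saved under pics/ and viewed, and the job is handed in when it is done.

```bash
ls; mkdir -p pics; python3 - <<'E'
from workcell import bot
import cv2
s=bot.read_state(); print(s)
for n in ("scene","top","wrist"):
    im=bot.capture(n); cv2.imwrite(f"pics/{n}0.png",im)
    print(n,bot.calibration(n))
E
```

```text
pics
{'clock': 0.0, 'joint_pos': array([ 1.06972625e+00,  1.81510176e-01,  1.60798692e+00,  3.27668310e-05,
        1.35381093e+00, -2.06325522e-01]), 'qvel': array([ 0.00044216, -0.00022656,  0.00161893,  0.0014822 , -0.00101404,
        0.00143037]), 'joint_efforts': array([ 1.16749445e-03, -4.44893861e+01, -3.51326108e+01, -1.39424951e-04,
        9.08457820e-03,  3.39710340e-06]), 'tool_pos': array([166.77126725, 549.74848926, 247.41167795]), 'ee_rot': array([-3.12081050e-04,  1.46842854e-01,  9.89159462e-01, -7.99050859e-04]), 'contact_force': array([-0.5071138 ,  0.60124676, -0.21834152]), 'wrist_torque': array([-0.04625601, -0.07517804, -0.00484499]), 'finger_gap': 0.9978472816693186}
scene {'intrinsics': array([[394.9721084 ,   0.        , 254.19776579],
       [  0.        , 394.9721084 , 197.19148916],
       [  0.        ,   0.        ,   1.        ]]), 'R': array([[ 0.7790657 , -0.6269331 , -0.00339516],
       [-0.44938169, -0.55463684, -0.70030998],
       [ 0.43716443,  0.54711321, -0.71383079]]), 't': array([-489.34310428,  232.83494907, 1381.72521   ])}
top {'intrins
[... 238 characters left out ...]
8573980e-01,  1.36757971e-02, -1.50114816e-01],
       [ 1.50087697e-01, -2.99402166e-03, -9.88668154e-01]]), 't': array([ -71.82000586,  593.22751574, 1524.46849369])}
wrist {'intrinsics': array([[278.61174964,   0.        , 257.55493613],
       [  0.        , 278.61174964, 192.8462661 ],
       [  0.        ,   0.        ,   1.        ]]), 'T_tool_cam': array([[ 2.45803234e-04, -9.52579216e-01, -3.04290613e-01,
         7.76757160e+01],
       [ 9.99999119e-01, -1.62873995e-04,  1.31766602e-03,
         9.97491797e-01],
       [-1.30474229e-03, -3.04290669e-01,  9.52578336e-01,
        -1.24719833e+02],
       [ 0.00000000e+00,  0.00000000e+00,  0.00000000e+00,
         1.00000000e+00]])}
```

View pics/scene0.png

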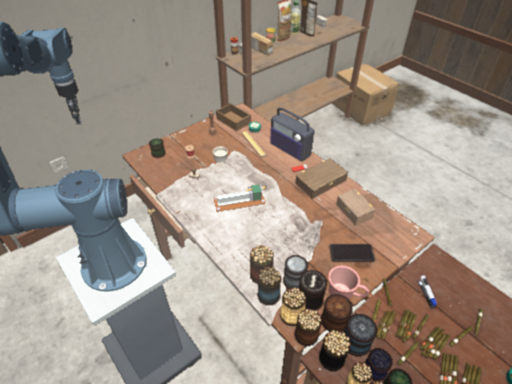

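View pics/top0.png

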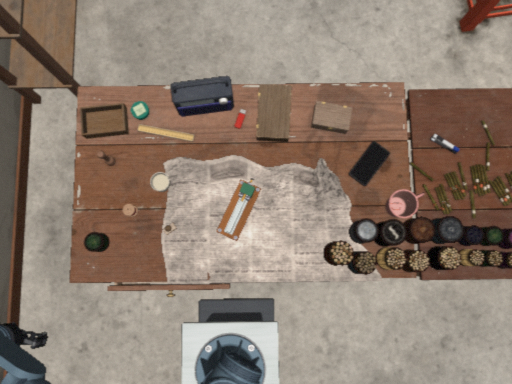

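View pics/wrist0.png

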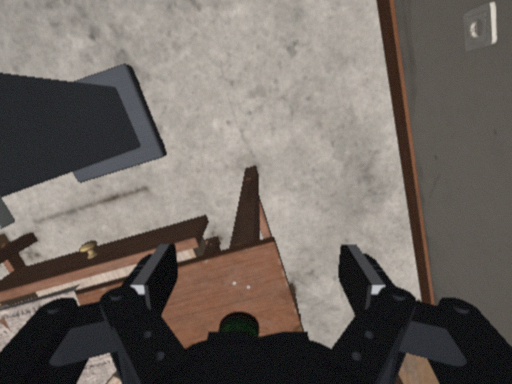

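```bash
cat > h.py <<'E'
import numpy as np, cv2
from workcell import bot
from scipy.spatial.transform import Rotation as Rn
def Rq(q): return Rn.from_quat([q[1],q[2],q[3],q[0]]).as_matrix()
def cam(n,s=None):
    c=bot.calibration(n);K=c["intrinsics"]
    if n!="wrist":
        R=c["R"];return K,R.T,-R.T@c["t"]
    T=c["T_tool_cam"];R=Rq(s["ee_rot"]);return K,R@T[:3,:3],R@T[:3,3]+s["tool_pos"]
def ray(cm,uv):
    K,R,o=cm;d=R@np.linalg.inv(K)@np.array([uv[0],uv[1],1.]);return o,d/np.linalg.norm(d)
def plane(cm,uv,z):
    o,d=ray(cm,uv);return o+d*(z-o[2])/d[2]
def proj(cm,X):
    K,R,o=cm;p=K@(R.T@(np.array(X,float)-o));return p[:2]/p[2]
def tri(rs):
    A=0;b=0
    for o,d in rs:
        P=np.eye(3)-np.outer(d,d);A=A+P;b=b+P@o
    x=np.linalg.solve(A,b);return x,[np.linalg.norm((np.eye(3)-np.outer(d,d))@(x-o)) for o,d in rs]
E
python3 - <<'E'
from h import *
t=cv2.imread("pics/top0.png");s=cv2.imread("pics/scene0.png")
cv2.imwrite("pics/topc.png",cv2.resize(t[140:260,80:280],None,fx=4,fy=4,interpolation=cv2.INTER_CUBIC))
cv2.imwrite("pics/scc.png",cv2.resize(s[100:230,140:290],None,fx=4,fy=4,interpolation=cv2.INTER_CUBIC))
ct=cam("top")
for n,uv,z in [("stamp?",(168,228),50),("spool",(129,210),48),("glue",(160,181),44),("tamper",(102,154),125),("green",(247,189),60),("mug",(402,204),88)]:
    print(n,plane(ct,uv,z).round())
E
```

```text
stamp? [460. 200.  50.]
spool [522. 332.  48.]
glue [619. 230.  44.]
tamper [697. 403. 125.]
green [586. -64.  60.]
mug [ 525. -569.   88.]
```

View pics/topc.png

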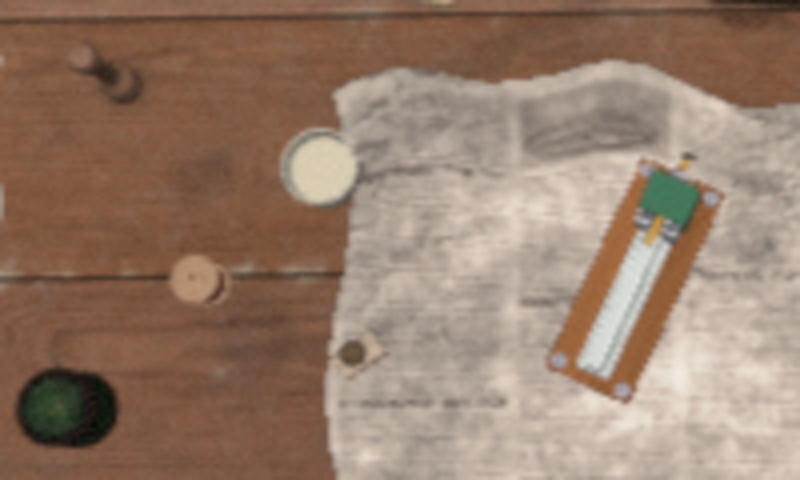

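View pics/scc.png

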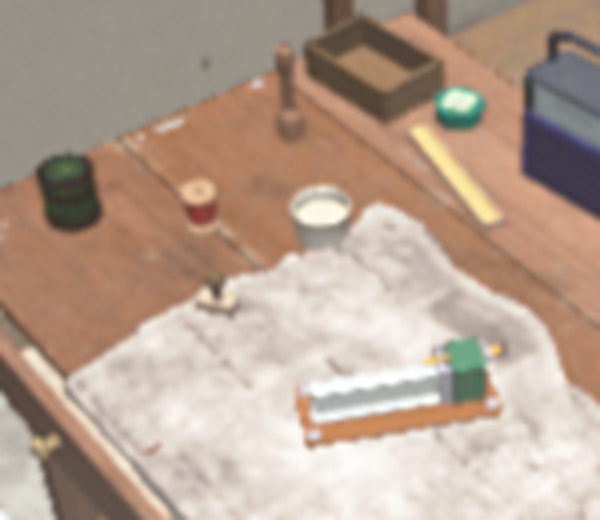

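```bash
python3 -m crank '[[[-3.8,-2.5,0.3],[0,0,0]],[[-3.8,-2.5,0.4],[0,0,0]],[[-3.8,-2.5,0.5],[0,0,0]],[[-3.8,-2.5,0.5],[0,0,0]],[[-3.8,-2.5,0.5],[0,0,0]],[[-3.8,-2.5,0.5],[0,0,0]],[[-3.8,-2.5,0.5],[0,0,0]],[[-3.8,-2.5,0.5],[0,0,0]],[[-3.8,-2.5,0.5],[0,0,0]],[[-3.0,-2.0,0.5],[0,0,0]]]' -1 20
```

```text
clock: 1.15
tool_pos: [458.3, 198.8, 197.7]
ee_rot: [-0.0, 0.142, 0.99, 0.0]
contact_force: [0.2, 1.6, -0.4]
finger_gap: 1.002
```

```bash
python3 -m crank '[[[0,0,0],[0,0,0]],[[0,0,0],[0,0,0]]]'; python3 - <<'E'
from h import *
import pickle
s=bot.read_state();im=bot.capture("wrist");cv2.imwrite("pics/w1.png",im);pickle.dump(s,open("w1.pkl","wb"));print(s["tool_pos"],s["ee_rot"])
E
```

```text
clock: 1.35
tool_pos: [460.3, 194.8, 196.6]
ee_rot: [-0.001, 0.145, 0.989, -0.0]
contact_force: [-0.1, 0.6, -0.1]
finger_gap: 1.001
[460.34320562 194.82246875 196.56561331] [-8.92259118e-04  1.45029778e-01  9.89426847e-01 -2.85757107e-04]
```

View pics/w1.png

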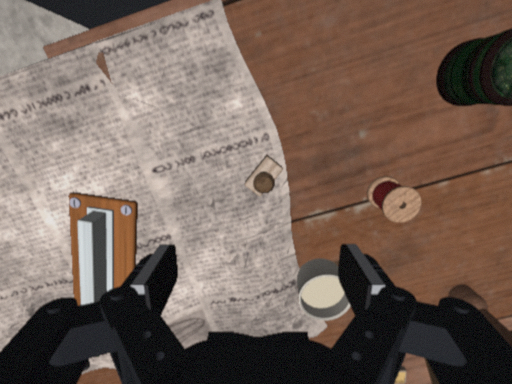

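```bash
python3 -m crank '[[[1.5,-0.5,3],[0,0,0]],[[1.5,-0.5,3],[0,0,0]],[[0,0,0],[0,0,0]],[[0,0,0],[0,0,0]]]'; python3 - <<'E'
from h import *
import pickle
s=bot.read_state();im=bot.capture("wrist");cv2.imwrite("pics/w2.png",im);pickle.dump(s,open("w2.pkl","wb"));print(s["tool_pos"],s["ee_rot"])
a=cv2.imread("pics/w1.png")[145:205,230:300];b=im[130:270,200:330]
s2=pickle.load(open("w1.pkl","rb"))
c=cam("wrist",s);c1=cam("wrist",s2)
print(proj(c,plane(c1,(258,172),10)))
cv2.imwrite("pics/w12.png",np.hstack([cv2.resize(a,(400,343),interpolation=cv2.INTER_CUBIC),cv2.resize(im[100:200,190:306],(400,343),interpolation=cv2.INTER_CUBIC)]))
E
```

```text
clock: 1.8
tool_pos: [427.0, 198.0, 137.4]
ee_rot: [0.001, 0.142, 0.99, 0.001]
contact_force: [0.3, 0.5, 1.2]
finger_gap: 0.995
[426.96020596 198.02938057 137.38138607] [9.75049784e-04 1.41718817e-01 9.89906326e-01 5.39690831e-04]
[264.26302061 218.37470461]
```

View pics/w2.png

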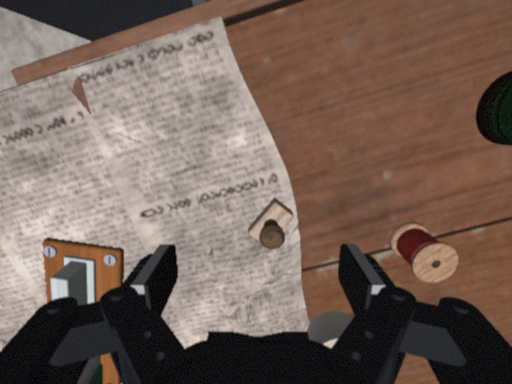

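```bash
python3 - <<'E'
import cv2,numpy as np
a=cv2.imread("pics/w1.png");b=cv2.imread("pics/w2.png")
A=cv2.resize(a[145:205,235:295],(400,400),interpolation=cv2.INTER_CUBIC)
B=cv2.resize(b[190:260,237:307],(400,400),interpolation=cv2.INTER_CUBIC)
cv2.imwrite("pics/w12b.png",np.hstack([A,B]))
E
```

```text
(no output)
```

View pics/w12b.png

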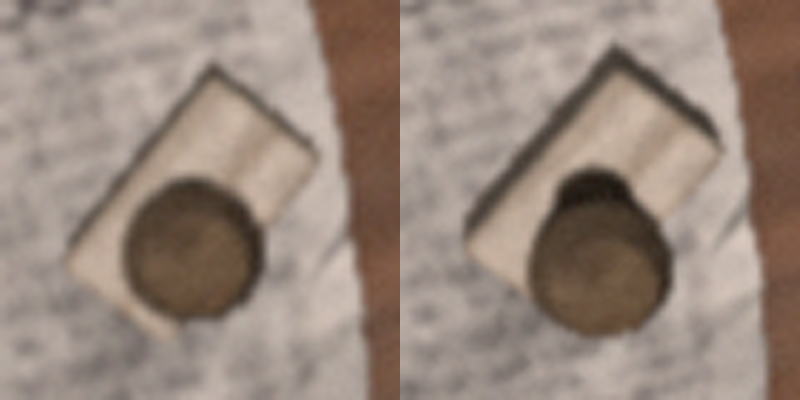

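```bash
cat > m.py <<'E'
from h import *
import pickle
c1=cam("wrist",pickle.load(open("w1.pkl","rb")));c2=cam("wrist",pickle.load(open("w2.pkl","rb")))
A=lambda u,v:(235+u*60/400-.5+.075,145+v*60/400-.5+.075)
B=lambda u,v:(237+(u-400)*70/400-.41,190+v*70/400-.41)
pts={"top":(A(213,73),B(617,70)),"right":(A(316,157),B(719,153)),"left":(A(70,257),B(468,240)),"knob":(A(192,252),B(602,285))}
X={}
for k,(p,q) in pts.items():
    x,r=tri([ray(c1,p),ray(c2,q)]);X[k]=x;print(k,x.round(1),np.round(r,1), "z19:",plane(c1,p,19).round(1),plane(c2,q,19).round(1))
for c,i in((c1,0),(c2,1)):
    t,r,l=[plane(c,pts[k][i],19) for k in("top","right","left")]
    print("len",np.linalg.norm(t-l),np.linalg.norm(t-r),"angles",np.arctan2(*(t-l)[[1,0]]),np.arctan2(*(r-t)[[1,0]]),"centre",(l+r)/2)
E
python3 m.py
```

```text
top [440.3 212.2  19.4] [0.1 0.1] z19: [440.3 212.4  19. ] [440.4 212.1  19. ]
right [458.3 224.6  21. ] [0.2 0.2] z19: [458.7 224.9  19. ] [459.1 224.4  19. ]
left [464.4 179.8  15. ] [0.3 0.3] z19: [463.5 180.5  19. ] [462.6 180.1  19. ]
knob [459.  202.5  54. ] [0. 0.] z19: [468.5 200.5  19. ] [477.  199.5  19. ]
len 39.342137667737845 22.247089838195595 angles 2.1992715899295794 0.5965445331268523 centre [461.11184328 202.68877579  19.        ]
len 38.888798486454895 22.433571366546623 angles 2.177940053050802 0.5817116347098938 centre [460.86010401 202.25521909  19.        ]
```

```bash
python3 -m crank '[[[-2,-2,-2.5],[0,0,0]],[[-3.2,-3.2,-1.6],[0,0,0]],[[-3.2,-3.2,-1.6],[0,0,0]],[[-3.2,-3.2,-1.6],[0,0,0]],[[-3.2,-3.2,-1.6],[0,0,0]],[[-3.2,-3.2,-1.6],[0,0,0]],[[0,0,0],[0,0,0]],[[0,0,0],[0,0,0]],[[0,0,0],[0,0,0]]]'; python3 - <<'E'
from h import *
import pickle
s=bot.read_state();im=bot.capture("wrist");cv2.imwrite("pics/w3.png",im);pickle.dump(s,open("w3.pkl","wb"));print(s["tool_pos"],s["ee_rot"])
E
```

```text
clock: 2.75
tool_pos: [561.3, -29.6, 262.2]
ee_rot: [0.013, 0.137, 0.99, -0.0]
contact_force: [1.1, 0.2, 0.2]
finger_gap: 1.0
[561.34529206 -29.64666238 262.20213448] [ 1.25637340e-02  1.37350931e-01  9.90442735e-01 -2.51182887e-04]
```

View pics/w3.png

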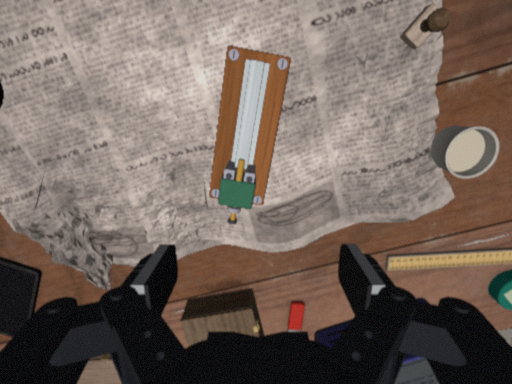

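```bash
python3 -m crank '[[[1.5,0,2.5],[0,0,0]],[[1.5,0,2.5],[0,0,0]],[[1,0,2.5],[0,0,0]],[[0,0,0],[0,0,0]],[[0,0,0],[0,0,0]],[[0,0,0],[0,0,0]]]'; python3 - <<'E'
from h import *
import pickle
s=bot.read_state();im=bot.capture("wrist");cv2.imwrite("pics/w4.png",im);pickle.dump(s,open("w4.pkl","wb"));print(s["tool_pos"],s["ee_rot"])
a=cv2.imread("pics/w3.png")
cv2.imwrite("pics/w34.png",np.hstack([cv2.resize(a[40:240,190:310],(360,600),interpolation=cv2.INTER_CUBIC),cv2.resize(im[40:280,180:324],(360,600),interpolation=cv2.INTER_CUBIC)]))
E
```

```text
clock: 3.4
tool_pos: [521.9, -11.2, 185.3]
ee_rot: [0.013, 0.132, 0.991, 0.0]
contact_force: [-0.6, -0.6, -0.1]
finger_gap: 0.997
[521.93664215 -11.2428335  185.25083744] [1.25788464e-02 1.32146036e-01 9.91150392e-01 3.14406408e-04]
```

View pics/w34.png

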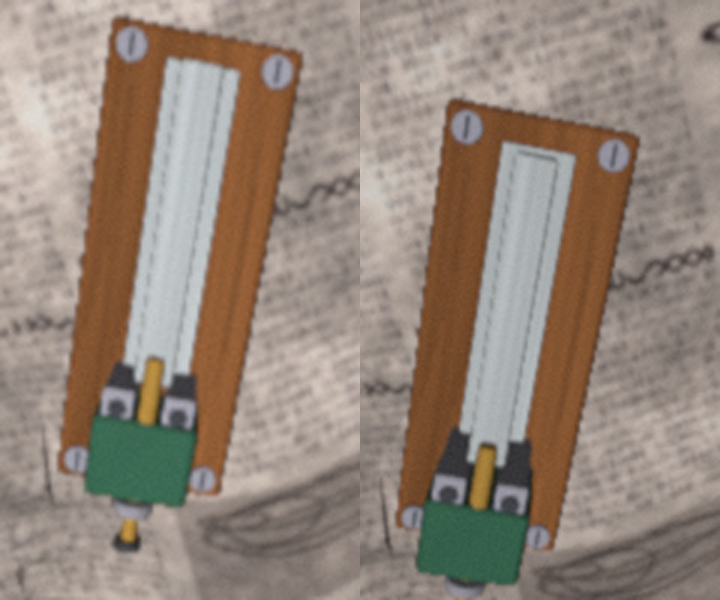

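View pics/w4.png

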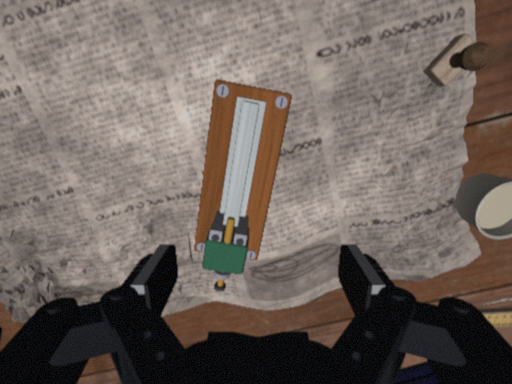

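```bash
cat > j.py <<'E'
from h import *
import pickle
c1=cam("wrist",pickle.load(open("w3.pkl","rb")));c2=cam("wrist",pickle.load(open("w4.pkl","rb")))
A=lambda u,v:(190+u/3-.33,40+v/3-.33)
B=lambda u,v:(180+(u-360)/2.5-.3,40+v/2.5-.3)
P={"c0":((112,17),(450,98)),"c1":((302,52),(640,135)),"c2":((60,468),(397,525)),"c3":((218,495),(551,550)),
"s0":((132,44),(466,128)),"s1":((277,72),(613,156)),"s2":((76,460),(411,518)),"s3":((203,481),(538,538)),"tip":((154,358),(487,446)),
"nutL":((117,406),(449,491)),"nutR":((179,413),(512,500))}
h=lambda k:{"t":55,"n":61}.get(k[0],10)
X={}
for k,(a,b) in P.items():
    x,r=tri([ray(c1,A(*a)),ray(c2,B(*b))])
    p,q=plane(c1,A(*a),h(k)),plane(c2,B(*b),h(k));X[k]=(p+q)/2
    print(k,x.round(1),np.round(r,1),p.round(1)[:2],q.round(1)[:2])
for a in "cs":
    v=[X[a+str(i)] for i in range(4)]
    m1=(v[0]+v[1])/2;m2=(v[2]+v[3])/2;d=m2-m1
    print(a,"centre",((m1+m2)/2).round(1),"len",np.linalg.norm(d),"w",np.linalg.norm(v[0]-v[1]),np.linalg.norm(v[2]-v[3]),"ang",np.arctan2(d[1],d[0]))
E
python3 j.py
```

```text
c0 [416.9 -25.5  -1.8] [0.3 0.3] [418.7 -25.2] [418.1 -23.9]
c1 [451.4  46.1   5.1] [0.2 0.2] [451.8  45.2] [451.3  45.7]
c2 [ 594.6 -107.9   10.6] [0.2 0.2] [ 594.9 -107.9] [ 594.8 -108.4]
c3 [629.2 -39.7   8.7] [0.4 0.4] [628.8 -39.2] [628.3 -39.8]
s0 [430.8 -20.4  15. ] [0.2 0.2] [430.2 -20.4] [430.4 -21.2]
s1 [456.3  33.3  11.3] [0.1 0.1] [456.2  33.6] [456.3  33.3]
s2 [592.4 -99.3  11.8] [0.6 0.6] [593.2 -99.3] [ 593.  -100.5]
s3 [619.8 -44.1  10.3] [0. 0.] [619.9 -44.2] [620.  -44.1]
tip [547.5 -44.1  55.6] [0.1 0.1] [547.5 -44.3] [547.8 -44.1]
nutL [562.1 -64.4  56.5] [0. 0.] [561.  -63.6] [560.  -63.1]
nutR [571.  -40.5  59.8] [0.1 0.1] [570.6 -40.5] [570.4 -40.1]
c centre [523.4 -31.7  10. ] len 195.78661831741755 w 77.44434383242535 76.44146960402385 ang -0.44483036711092727
s centre [524.9 -32.9  10. ] len 181.06851960850838 w 60.11036715656228 61.87823286458835 ang -0.4475661438586684
```

```bash
cat >> h.py <<'E'
def togo(pos,psi):
    """tool y at world angle psi, z down; prints shift in tool axes (cm) now, rotvec, and shift if rotated first"""
    s=bot.read_state();R=Rq(s["ee_rot"])
    y=np.array([np.cos(psi),np.sin(psi),0]);z=np.array([0,0,-1.]);x=np.cross(y,z)
    T=np.array([x,y,z]).T
    d=(np.array(pos)-s["tool_pos"])/10
    print("now",s["tool_pos"].round(1),"psi",round(np.arctan2(R[1,1],R[0,1]),4),"shift",(R.T@d).round(2),"rot",Rn.from_matrix(R.T@T).as_rotvec().round(3),"shift after rot",(T.T@d).round(2),"F",s["contact_force"].round(1),"gap",round(s["finger_gap"],3))
E
python3 -c "
from h import *
togo((460.8,202.3,110),np.radians(34.6))"
```

```text
now [522.5 -11.4 185.8] psi 1.3057 shift [11.75 18.98  7.35] rot [0.013 0.024 0.702] shift after rot [21.09  7.06  7.58] F [0.2 0.8 0.6] gap 1.0
```

```bash
python3 -m crank '[[[0,0,0],[0.003,0.006,0.14]],[[0,0,0],[0.003,0.006,0.14]],[[0,0,0],[0.003,0.006,0.14]],[[0,0,0],[0.003,0.006,0.14]],[[0,0,0],[0.003,0,0.14]],[[4.2,1.4,0.5],[0,0,0]],[[4.2,1.4,1.2],[0,0,0]],[[4.2,1.4,1.2],[0,0,0]],[[4.2,1.4,1.2],[0,0,0]],[[3.0,1,1],[0,0,0]]]';python3 -m crank '[[[0,0,0],[0,0,0]],[[0,0,0],[0,0,0]],[[0,0,0],[0,0,0]]]'
python3 -c "
from h import *
togo((460.8,202.3,110),np.radians(34.6))"
```

```text
clock: 4.45
tool_pos: [486.1, 190.7, 148.3]
ee_rot: [0.015, 0.482, 0.876, 0.004]
contact_force: [-0.2, 0.3, -0.0]
finger_gap: 1.001
clock: 4.75
tool_pos: [486.9, 194.2, 150.1]
ee_rot: [0.016, 0.479, 0.878, 0.005]
contact_force: [0.5, -0.2, 0.3]
finger_gap: 0.999
now [486.9 194.2 150.1] psi 0.5719 shift [ 2.18 -1.85  3.92] rot [ 0.023  0.023 -0.032] shift after rot [ 2.15 -1.69  4.01] F [ 0.5 -0.2  0.3] gap 0.999
```

```bash
python3 -m crank '[[[1.1,-0.9,2],[0.015,0.015,-0.015]],[[1.1,-0.9,2],[0.015,0.015,-0.015]],[[0,0,0],[0,0,0]],[[0,0,0],[0,0,0]]]'
python3 - <<'E'
from h import *
import pickle
togo((460.8,202.3,110),np.radians(34.6))
s=bot.read_state();im=bot.capture("wrist");cv2.imwrite("pics/w5.png",im);pickle.dump(s,open("w5.pkl","wb"))
E
```

```text
clock: 5.15
tool_pos: [460.7, 200.1, 107.4]
ee_rot: [-0.005, 0.467, 0.884, -0.001]
contact_force: [0.1, -0.4, 0.6]
finger_gap: 0.993
now [460.7 200.1 107.4] psi 0.5989 shift [ 0.17  0.13 -0.25] rot [-0.007 -0.008 -0.005] shift after rot [ 0.17  0.13 -0.26] F [ 0.1 -0.4  0.6] gap 0.993
```

View pics/w5.png

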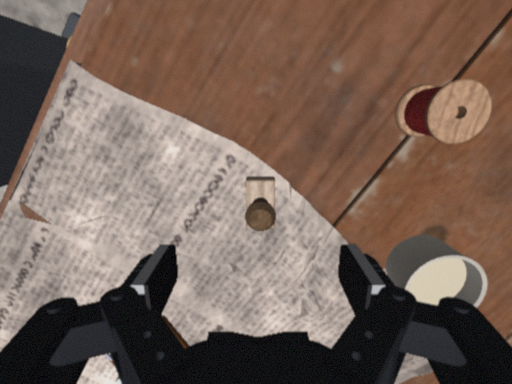

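```bash
python3 - <<'E'
from h import *
im=cv2.imread("pics/w5.png");cv2.imwrite("pics/w5c.png",cv2.resize(im[165:240,225:300],(600,600),interpolation=cv2.INTER_CUBIC))
E
```

```text
(no output)
```

View pics/w5c.png

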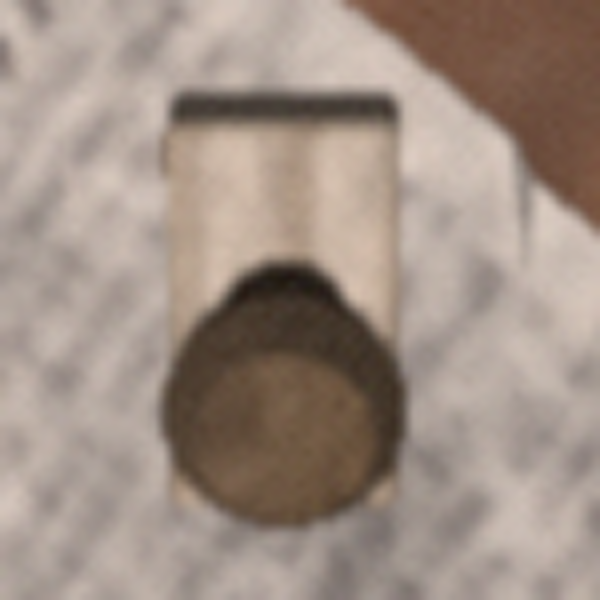

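```bash
python3 - <<'E'
from h import *
import pickle
s=pickle.load(open("w5.pkl","rb"));c=cam("wrist",s);R=Rq(s["ee_rot"])
q=lambda u,v:(225+u/8-.44,165+v/8-.44)
P=[plane(c,q(u,v),19) for u,v in((170,122),(396,122),(174,505),(398,505))]
for p in P: print(p.round(1), (R.T@(p-s["tool_pos"])).round(1))
m=sum(P)/4;print(m,np.linalg.norm(P[0]-P[1]),np.linalg.norm(P[0]-P[2]))
d=P[0]+P[1]-P[2]-P[3];print("long ang",np.degrees(np.arctan2(d[1],d[0])))
E
```

```text
[441.  213.3  19. ] [21.2 -8.2 88.7]
[459.5 225.9  19. ] [21.2 14.2 88.5]
[464.2 179.1  19. ] [-20.1  -8.3  88.4]
[483.5 192.4  19. ] [-20.   15.1  88.2]
[462.05260992 202.67450066  19.        ] 22.366163580495403 41.28731318412607
long ang 124.9084921985924
```

```bash
python3 -m crank '[[[0.2,0.2,1.5],[-0.007,-0.008,-0.005]],[[0,0,1.5],[0,0,0]],[[0,0,1.5],[0,0,0]],[[0,0,1.5],[0,0,0]],[[0,0,0],[0,0,0]],[[0,0,0],[0,0,0]]]'
python3 -c "
from h import *
togo((461.6,202.5,21),np.radians(34.9))"
```

```text
clock: 5.8
tool_pos: [465.0, 202.3, 48.6]
ee_rot: [0.003, 0.466, 0.885, 0.002]
contact_force: [0.4, 0.1, 0.4]
finger_gap: 1.005
now [465.  202.3  48.6] psi 0.6019 shift [ 0.22 -0.29  2.76] rot [ 0.005  0.003 -0.007] shift after rot [ 0.21 -0.27  2.76] F [0.4 0.1 0.4] gap 1.005
```

```bash
python3 -m crank '[[[0.2,-0.3,0.9],[0.005,0.003,-0.007]],[[0,0,0.9],[0,0,0]],[[0,0,0.8],[0,0,0]],[[0,0,0],[0,0,0]],[[0,0,0],[0,0,0]]]'
python3 -c "
from h import *
togo((461.6,202.5,21),np.radians(34.9))"
```

```text
clock: 6.3
tool_pos: [463.0, 202.5, 22.6]
ee_rot: [0.001, 0.462, 0.887, 0.001]
contact_force: [0.3, 0.3, 0.6]
finger_gap: 1.002
now [463.  202.5  22.6] psi 0.6093 shift [ 0.08 -0.11  0.16] rot [0.003 0.002 0.   ] shift after rot [ 0.08 -0.11  0.16] F [0.3 0.3 0.6] gap 1.002
```

```bash
python3 -m crank '[[[0.1,-0.1,0.1],[0,0,0]],[[0,0,0],[0,0,0]],[[0,0,0],[0,0,0]],[[0,0,0],[0,0,0]],[[0,0,0],[0,0,0]],[[0,0,0],[0,0,0]],[[0,0,0],[0,0,0]],[[0,0,0],[0,0,0]],[[0,0,0],[0,0,0]]]' 1 45
python3 -c "
from h import *
togo((461.6,202.5,21),np.radians(34.9))"
```

```text
clock: 7.2
tool_pos: [462.0, 202.9, 22.2]
ee_rot: [0.002, 0.462, 0.887, 0.002]
contact_force: [0.1, -0.7, 0.7]
finger_gap: 0.267
now [462.  202.9  22.2] psi 0.6094 shift [-0.01 -0.06  0.12] rot [0.005 0.002 0.   ] shift after rot [-0.01 -0.06  0.12] F [ 0.1 -0.7  0.7] gap 0.267
```

```bash
python3 -m crank '[[[0,0,-1],[0,0,0]],[[0,0,-2],[0,0,0]],[[0,0,-2],[0,0,0]],[[0,0,-2.5],[0,0,0]],[[0,0,-2.5],[0,0,0]],[[0,0,0],[0,0,0]],[[0,0,0],[0,0,0]],[[0,0,0],[0,0,0]]]'
python3 - <<'E'
from h import *
togo((504.5,-23.2,95),np.pi/2-.446)
cv2.imwrite("pics/s6.png",cv2.resize(bot.capture("scene")[120:220,140:290],(750,500),interpolation=cv2.INTER_CUBIC))
cv2.imwrite("pics/w6.png",bot.capture("wrist"))
E
```

```text
clock: 8.0
tool_pos: [460.5, 202.7, 128.1]
ee_rot: [0.002, 0.462, 0.887, 0.001]
contact_force: [-0.3, 0.1, -1.4]
finger_gap: 0.267
now [460.5 202.7 128.1] psi 0.6095 shift [-21.03  -9.33   3.31] rot [ 0.003  0.002 -0.515] shift after rot [-13.71 -18.48   3.31] F [-0.3  0.1 -1.4] gap 0.267
```

View pics/s6.png

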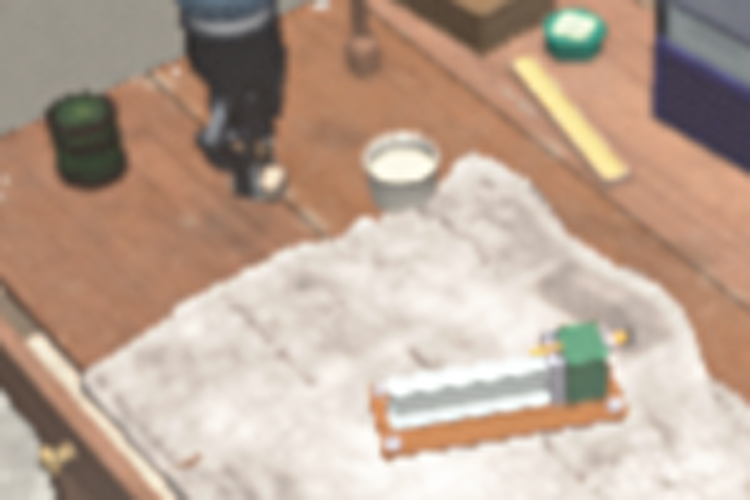

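View pics/w6.png

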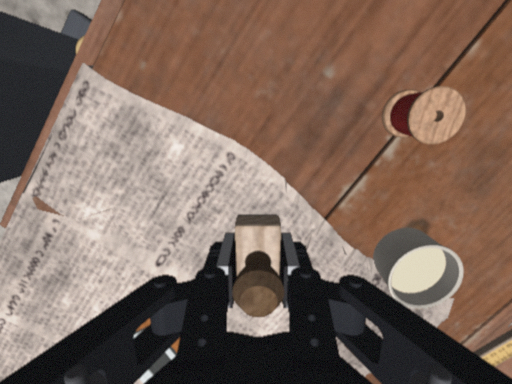

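```bash
python3 -m crank '[[[0,0,0],[0,0,-0.13]],[[0,0,0],[0,0,-0.13]],[[0,0,0],[0,0,-0.13]],[[0,0,0],[0,0,-0.12]],[[-2.5,-3.4,0.1],[0,0,0]],[[-2.7,-3.7,0.4],[0,0,0]],[[-2.7,-3.7,0.4],[0,0,0]],[[-2.7,-3.7,0.4],[0,0,0]],[[-1.5,-2,0.4],[0,0,0]],[[0,0,0],[0,0,0]]]'
python3 -m crank '[[[0,0,0],[0,0,0]],[[0,0,0],[0,0,0]]]'
python3 -c "
from h import *
togo((504.5,-23.2,95),np.pi/2-.446)"
```

```text
clock: 9.1
tool_pos: [495.7, -3.7, 98.9]
ee_rot: [-0.008, 0.211, 0.978, -0.002]
contact_force: [-0.8, 1.0, -0.0]
finger_gap: 0.268
clock: 9.3
tool_pos: [494.3, -3.2, 97.3]
ee_rot: [-0.01, 0.211, 0.977, -0.001]
contact_force: [-0.6, 0.9, -0.9]
finger_gap: 0.264
now [494.3  -3.2  97.3] psi 1.1449 shift [-1.75 -1.4   0.21] rot [-0.007 -0.019  0.02 ] shift after rot [-1.78 -1.36  0.23] F [-0.6  0.9 -0.9] gap 0.264
```

```bash
python3 -m crank '[[[-0.9,-0.7,0],[-0.007,-0.019,0.02]],[[-0.9,-0.6,0],[0,0,0]],[[0,0,0],[0,0,0]],[[0,0,0],[0,0,0]],[[0,0,0],[0,0,0]]]'
python3 - <<'E'
from h import *
import pickle
togo((504.5,-23.2,95),np.pi/2-.446)
s=bot.read_state();im=bot.capture("wrist");cv2.imwrite("pics/w7.png",im);pickle.dump(s,open("w7.pkl","wb"))
E
```

```text
clock: 9.8
tool_pos: [505.8, -21.0, 97.2]
ee_rot: [0.001, 0.22, 0.976, 0.0]
contact_force: [-0.5, -0.2, -1.1]
finger_gap: 0.269
now [505.8 -21.   97.2] psi 1.1281 shift [ 0.02 -0.26  0.22] rot [0.001 0.002 0.003] shift after rot [ 0.02 -0.26  0.22] F [-0.5 -0.2 -1.1] gap 0.269
```

View pics/w7.png

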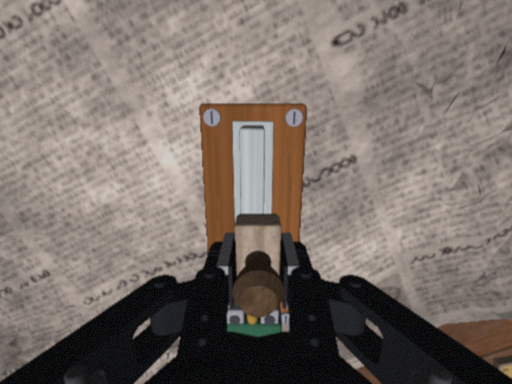

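```bash
python3 - <<'E'
from h import *
im=cv2.imread("pics/w7.png");cv2.imwrite("pics/w7c.png",cv2.resize(im[95:265,200:312],(527,800) if 0 else (395,600),interpolation=cv2.INTER_CUBIC))
E
```

```text
(no output)
```

View pics/w7c.png

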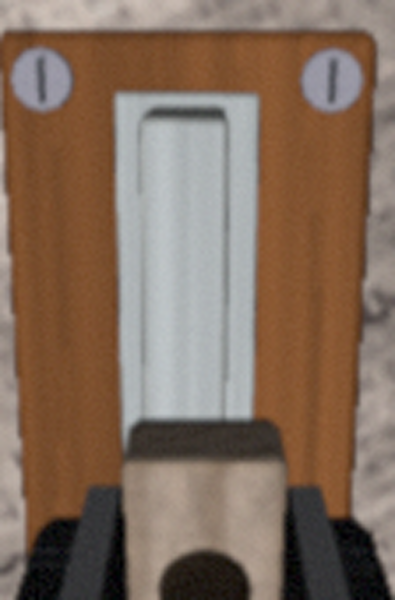

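```bash
python3 - <<'E'
from h import *
import pickle
s=pickle.load(open("w7.pkl","rb"));c=cam("wrist",s);R=Rq(s["ee_rot"])
k=395/112
q=lambda u,v:(200+u/k-.36,95+v/k-.36)
J=np.array([524.3,-32.7,0]);a=-.446;d=np.array([np.cos(a),np.sin(a),0]);n=np.array([-d[1],d[0],0])
for nm,u,v,z in[("railL",142,120,45),("railR",226,120,45),("railL2",146,410,45),("railR2",226,410,45),("footL",115,93,15),("footR",258,93,15),("scrL",41,79,10),("scrR",332,79,10),("baseL",5,35,10),("baseR",375,35,10),("blkL",127,460,94),("blkR",285,460,94)]:
    p=plane(c,q(u,v),z);print(nm,"tool",(R.T@(p-s["tool_pos"])).round(1),"jig",round((p-J)@d,1),round((p-J)@n,1))
E
```

```text
railL tool [63.2 -9.7 52.1] jig -84.9 -7.3
railR tool [63.2  5.1 52.1] jig -84.9 7.5
railL2 tool [  8.5 -10.   52.2] jig -30.1 -7.4
railR2 tool [ 8.5  5.5 52.2] jig -30.2 8.1
footL tool [ 66.1 -16.9  82.1] jig -87.7 -14.5
footR tool [66.1 12.3 82.1] jig -87.8 14.7
scrL tool [ 68.6 -32.7  87. ] jig -90.2 -30.2
scrR tool [68.6 27.9 87.1] jig -90.4 30.3
baseL tool [ 77.4 -39.6  87. ] jig -98.9 -37.2
baseR tool [77.4 36.4 87.1] jig -99.1 38.8
blkL tool [20.1 -9.8  3.1] jig -41.8 -7.3
blkR tool [20.1 12.6  3.2] jig -41.9 15.2
```

```bash
python3 -m crank '[[[0,-0.3,0.8],[0,0.002,0.003]],[[0,0,0.8],[0,0,0]],[[0,0,0.7],[0,0,0]],[[0,0,0],[0,0,0]],[[0,0,0],[0,0,0]],[[0,0,0],[0,0,0]]]'
python3 -c "
from h import *
togo((504.5,-23.2,67),np.pi/2-.446)"
```

```text
clock: 10.45
tool_pos: [503.3, -23.2, 71.2]
ee_rot: [-0.001, 0.221, 0.975, 0.001]
contact_force: [-0.5, 0.8, -0.9]
finger_gap: 0.265
now [503.3 -23.2  71.2] psi 1.1254 shift [-0.11  0.05  0.42] rot [ 0.001 -0.003  0.001] shift after rot [-0.11  0.05  0.42] F [-0.5  0.8 -0.9] gap 0.265
```

```bash
python3 -m crank '[[[0,0,0.2],[0,0,0]],[[0,0,0.15],[0,0,0]],[[0,0,0],[0,0,0]],[[0,0,0],[0,0,0]]]'
python3 -m crank '[[[0,0,0.1],[0,0,0]],[[0,0,0],[0,0,0]],[[0,0,0],[0,0,0]]]'
python3 -c "
from h import *
togo((504.5,-23.2,67),np.pi/2-.446)"
```

```text
clock: 10.85
tool_pos: [503.9, -23.3, 68.0]
ee_rot: [-0.001, 0.221, 0.975, 0.001]
contact_force: [0.4, -0.4, -0.1]
finger_gap: 0.271
clock: 11.15
tool_pos: [504.2, -23.3, 67.4]
ee_rot: [-0.0, 0.221, 0.975, 0.001]
contact_force: [0.6, 0.5, -1.1]
finger_gap: 0.266
now [504.2 -23.3  67.4] psi 1.1255 shift [-0.02  0.02  0.04] rot [ 0.001 -0.001  0.001] shift after rot [-0.02  0.02  0.04] F [ 0.6  0.5 -1.1] gap 0.266
```

Not touching clearly yet; press down gently.

```bash
for i in 1; do python3 -m crank '[[[0,0,0.1],[0,0,0]],[[0,0,0],[0,0,0]],[[0,0,0],[0,0,0]]]'; done; python3 -m crank '[[[0,0,0.1],[0,0,0]],[[0,0,0],[0,0,0]],[[0,0,0],[0,0,0]]]'
```

```text
clock: 11.45
tool_pos: [504.6, -23.4, 67.5]
ee_rot: [0.0, 0.221, 0.975, 0.001]
contact_force: [-0.6, 0.6, -0.1]
finger_gap: 0.266
clock: 11.75
tool_pos: [504.8, -23.4, 67.3]
ee_rot: [0.0, 0.221, 0.975, 0.001]
contact_force: [0.7, -0.1, 0.6]
finger_gap: 0.266
```

```bash
python3 -m crank '[[[0,0,0.2],[0,0,0]],[[0,0,0.1],[0,0,0]]]'; python3 -m crank '[[[0,0,0.2],[0,0,0]],[[0,0,0.2],[0,0,0]]]'
```

```text
clock: 11.95
tool_pos: [504.9, -23.4, 67.2]
ee_rot: [-0.001, 0.22, 0.975, 0.0]
contact_force: [-5.3, 0.9, 8.6]
finger_gap: 0.271
clock: 12.15
tool_pos: [505.0, -23.4, 67.2]
ee_rot: [-0.001, 0.22, 0.976, 0.0]
contact_force: [-10.8, 2.0, 26.6]
finger_gap: 0.263
```

```bash
python3 -m crank '[[[0,0,0.1],[0,0,0]],[[0,0,0.1],[0,0,0]],[[0,0,0.1],[0,0,0]],[[0,0,0.1],[0,0,0]]]';python3 - <<'E'
from h import *
togo((504.5,-23.2,67),np.pi/2-.446)
im=bot.capture("wrist");cv2.imwrite("pics/w8.png",im)
cv2.imwrite("pics/s8.png",cv2.resize(bot.capture("scene")[140:230,180:300],(720,540),interpolation=cv2.INTER_CUBIC))
E
```

```text
clock: 12.55
tool_pos: [505.0, -23.4, 67.2]
ee_rot: [-0.002, 0.22, 0.976, -0.0]
contact_force: [-6.6, 1.3, 13.6]
finger_gap: 0.26
now [505.  -23.4  67.2] psi 1.1282 shift [ 0.06 -0.    0.02] rot [-0.001 -0.003  0.003] shift after rot [ 0.06 -0.    0.02] F [-6.6  1.3 13.6] gap 0.26
```

View pics/w8.png

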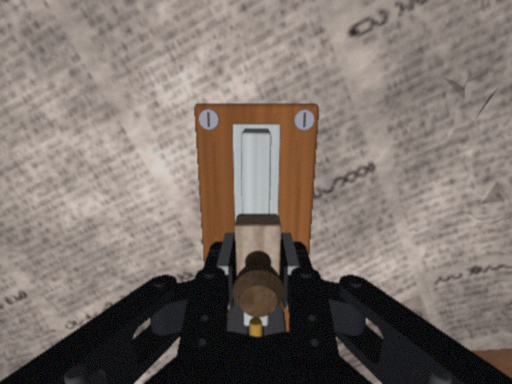

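View pics/s8.png

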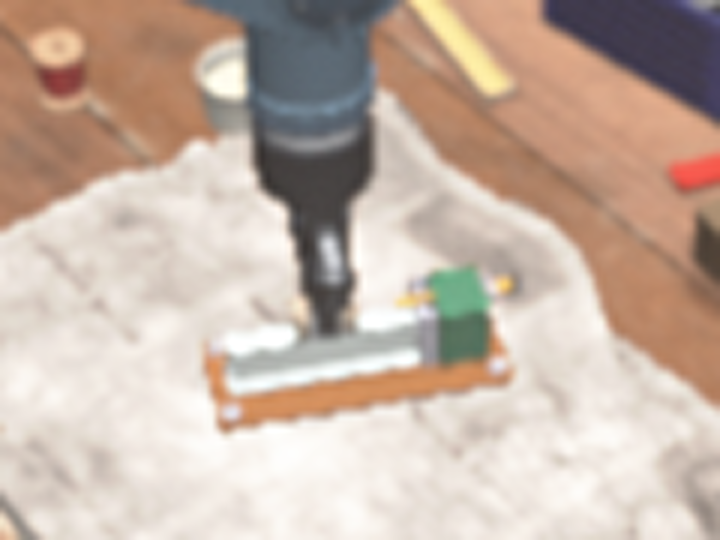

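```bash
python3 -m crank '[[[-0.4,0,0],[0,0,0]],[[-0.4,0,0],[0,0,0]],[[-0.4,0,0],[0,0,0]],[[-0.4,0,0],[0,0,0]],[[0,0,0],[0,0,0]]]' 1 70
python3 -c "
from h import *
s=bot.read_state();J=np.array([524.3,-32.7,0]);a=-.446;d=np.array([np.cos(a),np.sin(a),0]);print('jig x',(s['tool_pos']-J)@d, (s['tool_pos']-J)@np.array([-d[1],d[0],0]))
togo((524.3+19*d[0],-32.7+19*d[1],67.2),np.pi/2-.446)"
```

```text
clock: 13.15
tool_pos: [520.2, -30.5, 67.4]
ee_rot: [-0.002, 0.219, 0.976, -0.0]
contact_force: [0.2, -0.9, 2.3]
finger_gap: 0.262
jig x -4.652482543659536 0.22040290159261647
now [520.2 -30.5  67.4] psi 1.1282 shift [-2.37 -0.03  0.01] rot [-0.001 -0.004  0.003] shift after rot [-2.37 -0.02  0.02] F [ 0.2 -0.9  2.3] gap 0.262
```

```bash
cat > jx.py <<'E'
from h import *
s=bot.read_state();J=np.array([524.3,-32.7,0]);a=-.446;d=np.array([np.cos(a),np.sin(a),0]);n=np.array([-d[1],d[0],0]);F=s["contact_force"]
print('jig x',((s['tool_pos']-J)@d).round(2),"y",((s['tool_pos']-J)@n).round(2),"F along",(F@d).round(1),(F@n).round(1),F[2].round(1))
togo((524.3+19*d[0],-32.7+19*d[1],67.2),np.pi/2-.446)
E
python3 -m crank '[[[-0.3,0,0],[0,0,0]],[[-0.3,0,0.02],[0,0,0]],[[-0.3,0,0.02],[0,0,0]],[[-0.3,0,0.02],[0,0,0]],[[-0.2,0,0.02],[0,0,0]]]'; python3 jx.py;python3 -m crank '[[[-0.25,0,0.02],[0,0,0]],[[-0.25,0,0.02],[0,0,0]]]'; python3 jx.py
```

```text
clock: 13.65
tool_pos: [529.6, -34.7, 67.4]
ee_rot: [-0.008, 0.219, 0.976, 0.001]
contact_force: [-9.6, 3.1, 15.6]
finger_gap: 0.258
jig x 5.66 y 0.52 F along -10.0 -1.3 15.6
now [529.6 -34.7  67.4] psi 1.1288 shift [-1.33 -0.06  0.  ] rot [-0.002 -0.015  0.004] shift after rot [-1.33 -0.05  0.02] F [-9.6  3.1 15.6] gap 0.258
clock: 13.85
tool_pos: [530.8, -35.1, 67.6]
ee_rot: [-0.013, 0.219, 0.976, 0.001]
contact_force: [-11.8, 3.4, 14.8]
finger_gap: 0.257
jig x 6.91 y 0.59 F along -12.1 -2.1 14.8
now [530.8 -35.1  67.6] psi 1.1296 shift [-1.21 -0.06  0.01] rot [-0.003 -0.025  0.005] shift after rot [-1.21 -0.06  0.04] F [-11.8   3.4  14.8] gap 0.257
```

```bash
python3 -m crank '[[[-0.3,0,-0.03],[0,-0.02,0]],[[-0.3,0,0],[0,-0.02,0]]]'; python3 jx.py;python3 -m crank '[[[-0.35,0,0],[0,-0.02,0]],[[-0.35,0,0],[0,-0.02,0]]]'; python3 jx.py
```

```text
clock: 14.05
tool_pos: [532.2, -35.8, 67.3]
ee_rot: [0.002, 0.219, 0.976, -0.002]
contact_force: [-16.2, 6.4, 22.1]
finger_gap: 0.259
jig x 8.47 y 0.57 F along -17.4 -1.2 22.1
now [532.2 -35.8  67.3] psi 1.1299 shift [-1.05 -0.06  0.01] rot [-0.004  0.004  0.005] shift after rot [-1.05 -0.06  0.01] F [-16.2   6.4  22.1] gap 0.259
clock: 14.25
tool_pos: [532.1, -35.7, 67.3]
ee_rot: [0.013, 0.218, 0.976, -0.006]
contact_force: [-13.8, 5.5, 20.4]
finger_gap: 0.258
jig x 8.36 y 0.64 F along -14.8 -1.0 20.4
now [532.1 -35.7  67.3] psi 1.1307 shift [-1.06 -0.07  0.04] rot [-0.006  0.028  0.006] shift after rot [-1.06 -0.06  0.01] F [-13.8   5.5  20.4] gap 0.258
```

```bash
python3 -m crank '[[[-0.3,0,-0.1],[0,0.02,0]]]'; python3 jx.py;python3 -m crank '[[[-0.4,0,-0.05],[0,0.0,0]]]'; python3 jx.py
```

```text
clock: 14.35
tool_pos: [532.3, -35.7, 67.8]
ee_rot: [0.001, 0.218, 0.976, -0.004]
contact_force: [-3.7, 1.6, -0.8]
finger_gap: 0.262
jig x 8.55 y 0.72 F along -4.0 -0.2 -0.8
now [532.3 -35.7  67.8] psi 1.1316 shift [-1.04 -0.08  0.07] rot [-0.006  0.003  0.007] shift after rot [-1.04 -0.07  0.06] F [-3.7  1.6 -0.8] gap 0.262
clock: 14.45
tool_pos: [534.7, -36.9, 67.7]
ee_rot: [-0.001, 0.218, 0.976, -0.003]
contact_force: [-4.4, 2.5, 0.4]
finger_gap: 0.261
jig x 11.21 y 0.72 F along -5.0 0.3 0.4
now [534.7 -36.9  67.7] psi 1.1317 shift [-0.78 -0.08  0.05] rot [-0.007 -0.     0.007] shift after rot [-0.78 -0.07  0.05] F [-4.4  2.5  0.4] gap 0.261
```

```bash
python3 -m crank '[[[-0.3,-0.02,0],[0,0.0,0.003]],[[-0.3,-0.02,0],[0,-0.005,0.003]]]'; python3 jx.py;python3 -m crank '[[[-0.25,0,0],[0,0.0,0]]]'; python3 jx.py
```

```text
clock: 14.65
tool_pos: [537.8, -38.3, 67.3]
ee_rot: [-0.002, 0.221, 0.975, -0.003]
contact_force: [-11.4, 7.3, 15.3]
finger_gap: 0.259
jig x 14.64 y 0.75 F along -13.5 1.7 15.3
now [537.8 -38.3  67.3] psi 1.1256 shift [-0.44 -0.08  0.01] rot [-0.007 -0.002  0.001] shift after rot [-0.44 -0.08  0.01] F [-11.4   7.3  15.3] gap 0.259
clock: 14.75
tool_pos: [538.7, -38.7, 67.4]
ee_rot: [-0.004, 0.221, 0.975, -0.003]
contact_force: [-10.6, 4.1, 12.7]
finger_gap: 0.259
jig x 15.61 y 0.82 F along -11.3 -0.8 12.7
now [538.7 -38.7  67.4] psi 1.1257 shift [-0.34 -0.08  0.02] rot [-0.007 -0.006  0.001] shift after rot [-0.34 -0.08  0.02] F [-10.6   4.1  12.7] gap 0.259
```

```bash
python3 -m crank '[[[-0.25,-0.03,-0.06],[-0.003,0.0,0]]]'; python3 jx.py;python3 -m crank '[[[-0.25,0,-0.04],[0,-0.0,0]]]'; python3 jx.py; python3 -m crank '[[[-0.15,0,-0.02],[0,-0.0,0]]]'; python3 jx.py
```

```text
clock: 14.85
tool_pos: [539.8, -39.3, 67.5]
ee_rot: [-0.005, 0.221, 0.975, -0.001]
contact_force: [-5.3, 3.6, 2.4]
finger_gap: 0.261
jig x 16.81 y 0.69 F along -6.4 1.0 2.4
now [539.8 -39.3  67.5] psi 1.1259 shift [-0.22 -0.07  0.03] rot [-0.004 -0.009  0.001] shift after rot [-0.22 -0.07  0.03] F [-5.3  3.6  2.4] gap 0.261
clock: 14.95
tool_pos: [540.5, -39.6, 67.4]
ee_rot: [-0.007, 0.221, 0.975, -0.001]
contact_force: [-12.5, 5.8, 11.9]
finger_gap: 0.258
jig x 17.55 y 0.74 F along -13.8 -0.1 11.9
now [540.5 -39.6  67.4] psi 1.1257 shift [-0.15 -0.07  0.02] rot [-0.004 -0.014  0.001] shift after rot [-0.15 -0.07  0.02] F [-12.5   5.8  11.9] gap 0.258
clock: 15.05
tool_pos: [540.5, -39.6, 67.5]
ee_rot: [-0.009, 0.221, 0.975, -0.0]
contact_force: [-9.4, 4.8, 11.8]
finger_gap: 0.259
jig x 17.59 y 0.75 F along -10.5 0.3 11.8
now [540.5 -39.6  67.5] psi 1.1258 shift [-0.14 -0.08  0.03] rot [-0.005 -0.017  0.001] shift after rot [-0.14 -0.08  0.03] F [-9.4  4.8 11.8] gap 0.259
```

```bash
python3 - <<'E'
from h import *
im=bot.capture("wrist");cv2.imwrite("pics/w9.png",cv2.resize(im[200:384,180:340],(640,736)[::1] if 0 else (520,598),interpolation=cv2.INTER_CUBIC))
a=cv2.resize(bot.capture("scene")[165:225,205:275],(420,360),interpolation=cv2.INTER_CUBIC)
b=cv2.resize(bot.capture("top")[170:245,210:270],(288,360),interpolation=cv2.INTER_CUBIC)
cv2.imwrite("pics/s9.png",np.hstack([a,b]))
E
python3 jx.py
```

```text
jig x 17.6 y 0.77 F along -9.6 0.1 10.6
now [540.5 -39.6  67.5] psi 1.1258 shift [-0.14 -0.08  0.03] rot [-0.005 -0.017  0.001] shift after rot [-0.14 -0.08  0.03] F [-8.6  4.2 10.6] gap 0.258
```

View pics/w9.png

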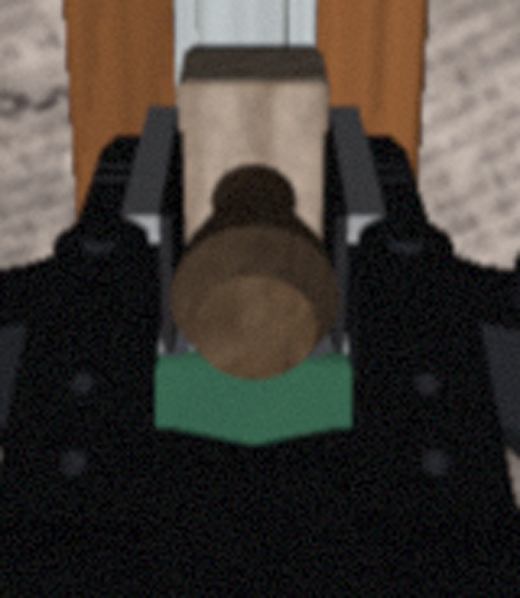

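View pics/s9.png

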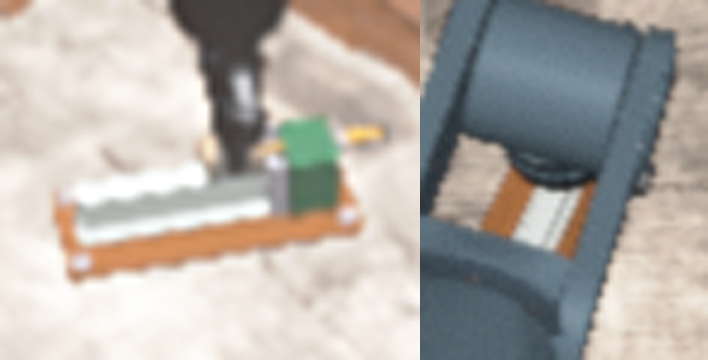

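```bash
python3 -m crank '[[[-0.25,0,-0.08],[-0.003,-0.015,0]],[[-0.2,0,-0.05],[0,0,0]]]'; cat > rear.py <<'E'
from h import *
s=bot.read_state();im=bot.capture("wrist");c=cam("wrist",s);R=Rq(s["ee_rot"])
import sys
g=cv2.cvtColor(im,6)[205:250,240:275].mean(1)
gr=np.diff(cv2.GaussianBlur(g.reshape(-1,1),(1,3),0).ravel());r=205+np.argmax(gr)+.5
J=np.array([524.3,-32.7,0]);a=-.446;d=np.array([np.cos(a),np.sin(a),0])
p=plane(c,(257.5,r),64.2);print("edge row",r,"jig x of rear edge",(p-J)@d,"-> centre",(p-J)@d+21,"tool x",(R.T@(p-s["tool_pos"]))[0])
cv2.imwrite(sys.argv[1],im)
E
python3 jx.py; python3 rear.py pics/w10.png
```

```text
clock: 15.4
tool_pos: [540.4, -39.6, 67.5]
ee_rot: [-0.006, 0.221, 0.975, -0.0]
contact_force: [-7.8, 4.2, 8.8]
finger_gap: 0.257
jig x 17.54 y 0.71 F along -8.8 0.5 8.8
now [540.4 -39.6  67.5] psi 1.126 shift [-0.15 -0.07  0.02] rot [-0.003 -0.013  0.001] shift after rot [-0.15 -0.07  0.03] F [-7.8  4.2  8.8] gap 0.257
edge row 224.5 jig x of rear edge -2.7302824529503096 -> centre 18.26971754704969 tool x 20.22380439582028
```

```bash
python3 -m crank '[[[-0.25,0,-0.15],[0,-0.0,0]]]'; python3 jx.py; python3 -m crank '[[[-0.3,0,-0.08],[0,-0.0,0]]]'; python3 jx.py
```

```text
clock: 15.55
tool_pos: [540.5, -39.6, 67.8]
ee_rot: [-0.009, 0.221, 0.975, 0.0]
contact_force: [-7.8, 4.4, -0.9]
finger_gap: 0.262
jig x 17.59 y 0.72 F along -8.9 0.6 -0.9
now [540.5 -39.6  67.8] psi 1.126 shift [-0.14 -0.07  0.06] rot [-0.003 -0.019  0.001] shift after rot [-0.14 -0.07  0.06] F [-7.8  4.4 -0.9] gap 0.262
clock: 15.65
tool_pos: [540.6, -39.7, 67.6]
ee_rot: [-0.013, 0.221, 0.975, 0.001]
contact_force: [-13.9, 5.5, 12.7]
finger_gap: 0.264
jig x 17.7 y 0.73 F along -15.0 -1.0 12.7
now [540.6 -39.7  67.6] psi 1.1261 shift [-0.13 -0.07  0.04] rot [-0.004 -0.026  0.001] shift after rot [-0.13 -0.07  0.04] F [-13.9   5.5  12.7] gap 0.264
```

```bash
python3 -m crank '[[[-0.25,0,-0.1],[0,-0.015,0]]]'; python3 jx.py; python3 -m crank '[[[-0.35,0,-0.1],[0,-0.015,0]]]'; python3 jx.py
```

```text
clock: 15.75
tool_pos: [540.5, -39.6, 67.5]
ee_rot: [-0.009, 0.221, 0.975, -0.0]
contact_force: [-10.5, 5.3, 7.2]
finger_gap: 0.261
jig x 17.56 y 0.72 F along -11.8 0.3 7.2
now [540.5 -39.6  67.5] psi 1.1261 shift [-0.14 -0.07  0.03] rot [-0.004 -0.017  0.001] shift after rot [-0.14 -0.07  0.03] F [-10.5   5.3   7.2] gap 0.261
clock: 15.85
tool_pos: [540.4, -39.6, 67.4]
ee_rot: [-0.006, 0.22, 0.975, -0.001]
contact_force: [-15.0, 6.7, 13.2]
finger_gap: 0.257
jig x 17.54 y 0.74 F along -16.4 -0.4 13.2
now [540.4 -39.6  67.4] psi 1.1262 shift [-0.15 -0.07  0.02] rot [-0.005 -0.01   0.001] shift after rot [-0.15 -0.07  0.02] F [-15.    6.7  13.2] gap 0.257
```

```bash
python3 rear.py pics/w11.png; python3 - <<'E'
from h import *
for i in range(8):
    bot.capture("top")
    F=bot.read_state()["contact_force"];print(F.round(1))
E
python3 jx.py;  python3 rear.py pics/w12x.png
```

```text
edge row 224.5 jig x of rear edge -2.765546586404197 -> centre 18.2344534135958 tool x 20.271850967670783
[-12.8   6.1  10. ]
[-13.6   5.9   9.5]
[-12.7   5.2  10.1]
[-12.9   5.7  10.1]
[-12.8   5.4  10.1]
[-13.6   6.1  11.2]
[-13.1   6.7  10.4]
[-13.7   6.5  10.2]
jig x 17.53 y 0.75 F along -15.2 -0.0 10.2
now [540.4 -39.6  67.4] psi 1.1262 shift [-0.15 -0.07  0.02] rot [-0.005 -0.01   0.001] shift after rot [-0.15 -0.07  0.02] F [-13.7   6.5  10.2] gap 0.26
edge row 224.5 jig x of rear edge -2.767566748145194 -> centre 18.232433251854808 tool x 20.26161965947754
```

View pics/w12x.png

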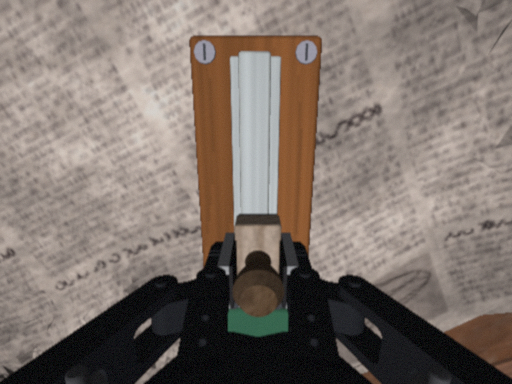

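```bash
python3 - <<'E'
from h import *
s=bot.read_state();c=cam("wrist",s);im=cv2.imread("pics/w12x.png")
J=np.array([524.3,-32.7,0]);a=-.446;d=np.array([np.cos(a),np.sin(a),0])
g=cv2.cvtColor(im,6)[30:75,245:265].mean(1);print(g.astype(int))
for r,z in((37,10),(51.5,45),(53,45)): print(r,(plane(c,(255,r),z)-J)@d)
E
```

```text
[157 155 154 155 148 112  79  78  84  89  91  92  91  91  92  92  92  91
  91  91 101 130 157 173 180 181 182 181 182 181 182 182 182 182 182 182
 182 182 183 182 182 183 183 183 183]
37 -98.24747381484117
51.5 -84.52153753792625
53 -83.86832643198915
```

```bash
python3 -m crank '[[[-0.5,0,-0.25],[0,-0.01,0]]]'; python3 jx.py;
```

```text
clock: 16.45
tool_pos: [540.5, -39.6, 67.7]
ee_rot: [-0.006, 0.22, 0.975, -0.002]
contact_force: [-12.7, 7.7, -0.5]
finger_gap: 0.258
jig x 17.62 y 0.72 F along -14.8 1.5 -0.5
now [540.5 -39.6  67.7] psi 1.1265 shift [-0.14 -0.07  0.04] rot [-0.006 -0.011  0.002] shift after rot [-0.14 -0.07  0.05] F [-12.7   7.7  -0.5] gap 0.258
```

```bash
python3 - <<'E'
from h import *
for i in range(8):
    bot.capture("top")
    s=bot.read_state();print(s["contact_force"].round(1),s["tool_pos"].round(2))
E
python3 rear.py pics/w13.png
```

```text
[-13.3   7.    4.8] [540.45 -39.6   67.53]
[-13.3   7.3   4.1] [540.47 -39.6   67.53]
[-12.9   7.2   4.2] [540.47 -39.61  67.52]
[-13.8   7.2   4.8] [540.46 -39.61  67.53]
[-13.3   7.7   4.7] [540.48 -39.62  67.53]
[-13.7   6.3   3.5] [540.48 -39.64  67.52]
[-13.5   6.9   4.4] [540.49 -39.62  67.55]
[-13.8   6.4   4.5] [540.49 -39.62  67.54]
edge row 224.5 jig x of rear edge -2.6432303001600514 -> centre 18.356769699839948 tool x 20.19777918938383
```

Steady at about 15 N along the rail, with only about 4 N down on it, so I'm handing in.

```bash
python3 -c "
from workcell import bot
print(bot.hand_in())"
```

```text
the job is handed in; nothing more can be done
None
```

I gripped the stamp low across its 24 mm width and set it upright on the rail 27 mm clear of the plunger. I then slid it against the stops and handed in at about 17 s, still holding it pressed there. `hand_in` reports no verdict.

**Rail set-down:** the TCP stopped at 67.2 mm, which puts the underside at about 45 mm. The upward force was 9 to 27 N for roughly 0.6 s, with the plunger untouched.

**At the end:**
- The push along the rail held steady at about 15 N, with about 4 N down on the rail.
- A stronger push with almost no rail load moved the stamp only 0.1 mm. The spring gives only 6 N, so the block is on the stops with roughly 9 N.
- Lateral offset was about 0.7 mm by the arm's pose. Yaw was within 0.01 rad and tilt about 0.01 rad. The stamp did not slip in the grip.

**Disagreement:** the camera put the seated centre at jig x of about 18.3 mm, against a nominal 19 mm. My jig position is good only to about 1 mm, so both fit the 16 to 22 mm window.

**Not measured directly:** I inferred plunger travel from the stamp's position and the force, because the arm and the block hid the plunger. I planned the moves clear of the spool, glue pot, tamper and mug, and no contact force showed away from the jig. I did not re-measure where they stand.

**The slide:** downward pressure made the stamp stick partway, with up to 22 N down and 17 N along the rail. I eased it by lifting slightly, and every force reading stayed far below the 60 N limit.

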